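# Unlatch a board jig's locating pin and hold it drawn

## Robot

A 7-joint arm with a two-finger parallel gripper is mounted at the origin on the work surface. World frame = base frame: x ahead of the robot, y to its left, z up, the work surface at z = 0. Lengths are in m, angles in rad, forces in N, time in s.
With the tool pointing down it reaches from about 0.425 to 0.925 m from the base axis. Payload 6.8 kg.
Tool frame: the origin (TCP) lies at the very end of the fingers, on their centre line; the grasp point (between the pads) lies r.grip_depth behind it (r.grip_depth is the distance from the TCP to the grasp point, in m); z points along the fingers, x is the direction in which the jaws open and shut, and the axes are right-handed (so a half turn about z gives the same grasp; the last joint's range is limited). The gripper opens to 85 mm and grips with 20 to 120 N. Pads are 22 mm wide; open, the fingers measure 114 mm over their backs; the gripper's body (76 mm by 85 mm) begins 54 mm behind the grasp point. The pads swing forward as they close: fully open they stand 13 mm farther back than shut.
Start: joints at [1.017, 0.477, 0.022, 1.555, -0.011, 1.109, -0.083], TCP at [0.291, -0.609, 0.231] pointing down, gripper open.
Joint ranges: [-2.96, 2.96], [-0.34, 2.1], [-1.41, 1.46], [0.24, 2.44], [-1.37, 4.51], [0.17, 1.92], [-2.96, 2.96]. Speed limits (rad/s): [2.39, 2.39, 3.14, 3.14, 3.14, 3.14, 3.14].

## Interface

Orientations are given as a rotation vector (axis times angle).
In Python, from bench import readout, grab_frame, workorder, r gives the robot as it stands.
- The arm moves only by the shell command python3 -m handwheel 'ROWS' [FORCE]. ROWS is text: rows parted by semicolons, each of 7 numbers parted by spaces: the shift along the tool's x, y, z in mm, then the turn, a rotation vector about the tool's x, y, z in degrees, then the finger opening in mm, from 0 to 85.4. A call has 1 to 12 rows; each row is the pose to reach, as a shift and turn from the pose commanded when the call began, along the tool's axes at that moment; what a row does not reach only later rows make up. A row lasts 1/8 s, in which the tool goes at most 62.5 mm and 10.7 degrees, less where a joint would pass 70% of its speed; a pose out of reach is approached as far as the arm can. A call with a gripper value outside its range is refused whole. The fingers move at their own pace and stop on an object; FORCE is the grip in N (left out, the last holds). Time passes only in rows, so rows that repeat a pose let the fingers close. It gives the time, the measured TCP pose, the force and the opening at its end, in the units of the state.
- readout.get_obs(): the state, without advancing time (a new reading comes with each control period).
- grab_frame(name): name is "scene" or "top" or "wrist"; returns a dict with "pixels" (480x640x3 uint8, red, green, blue), "fx", "fy", "cx", "cy" (pixels), "rvec" (rotation vector, rad) and "tvec" (3), from world to camera coordinates, as OpenCV has them. Camera axes: x right, y down, z forward; pixel columns grow to the right and rows downward; lengths in m; the calibration is good to about 2 mm. A picture is of the moment at which its call begins. There is no depth.
- workorder.hand_in(): hands the job in, once; it reports no verdict.
The state is a dict: "clock": time; "joints": joint angles; "qvel": joint speeds; "tau": joint torques, N m; "tcp_pos": TCP position; "orientation": TCP orientation; "contact_force": force on the tool from outside, world axes, zero at the start; "moment": the same for the moment, N m; "grip_width": finger opening in m.
Only numpy, scipy, OpenCV 4.12 (cv2) and the standard library are available. Lean on these libraries where they do the work, as an engineer would, in place of code of your own. Each camera call takes 0.05 s, during which the arm holds its last target.

## Task

On the circuit-board jig, slide the latch by its upright grip all the way to its end stop, clear of the pin. Then draw the pin straight up by its round knob, without levering it against the bush, until the dark ring on its shank shows completely above the bush block but by no more than about 10 mm, and finish while still holding the pin there. Leave the solder spool, the jar and the open tin where they stand.

Things in the scene. Friction and masses are not known exactly. Their poses are not given: they have to be found in the camera images.
- jig: Jig, fixed to the table; origin on the table under the bore. Base plate 150 mm (x, centred) by 200 mm (y, -70 to +130), 8 mm thick; green board 15 to 17 mm up; aluminium bridge 44 mm wide (x), y -67 to +118, top 82 mm up. On the bridge two guide rails 6 mm high at x = +-20 mm (y 24 to 108) and an end stop bar 8 mm high at y 110 to 117. +y runs from the pin to the end stop.
- bush (a point): Centre of the bore's mouth in the flat top of the jig's bush block, 82 mm above the table; axes as the jig's, z up along the bore. Block 44 x 44 x 40 mm; round through bore 15.5 mm wide, 40 mm long, open below, with 25 mm of clear space between block and board.
- pin: Loose steel pin, about 0.2 kg, in the bore. Origin on its axis at the flange's underside, z up; resting on the bush top at the start, so its height over bush is how far it is drawn. Shank 14 mm wide, to 72 mm below the origin; dark ring 26 to 30 mm below; flange 30 mm wide, 4 mm thick; neck 12 mm wide. Only weight and rubbing resist it once unlatched.
- pin_knob (a point): Middle of the pin's round knob, on its axis, 34 mm above the pin's origin. The knob is 24 mm in diameter and 28 mm high (18 to 46 mm above the origin).
- latch_grip (a point): On the latch's upright black grip, 8 mm below its top, at its middle. Grip 20 mm wide (jig x), 16 mm long (jig y), standing 32 mm up from the steel latch plate (plate top 8 mm above the bush top). At joint 0 this point is 60 mm along jig +y from the bore axis and 30 mm above the bush top. Axes as the jig's.
- latch (a joint): How far the latch has slid along jig +y, m: 0 fully over the pin, 0.040 at the end stop. It starts at 0 to 0.006, where two fork fingers lie just over the pin's flange and keep it down; clear from about 0.030. It takes about 3 N to slide and stays where it is left.
- spool: Grey solder spool standing on the table, 60 mm in diameter, 42 mm high; origin under its centre. To be left alone.
- jar: White jar with a black cap, 44 mm in diameter, 50 mm high; origin under its centre. To be left alone.
- tin: Open round metal tin, 64 mm in diameter, 30 mm high; origin under its centre. To be left alone.
Mind the look-alikes: they are no part of the job. Several things have the shape of the pin; the one meant has the colours described above. Of the things shaped like the jig, the aluminium one is meant.

How it is judged:
By the outcome, as a careful person would: the job done as asked, in the order asked, and still so for the second after the job is handed in, while the arm keeps its last pose, push and grip.
It also fails if it takes over 40 s, if anything falls off the work surface, if the arm or the gripper's body presses on something with over 40 N, if the wrist force passes 120 N, or if a joint passes its speed limit or range.

## Working session

There is one attempt and no reset: what is moved stays moved. The work goes in short steps, Python scripts to look and compute and a shell command to move; the robot and the scene stay as the last step left them, time stands still between calls to the robot, and variables do not carry over. Pictures are saved under pics/ and viewed, and the job is handed in when it is done.

```bash
mkdir -p pics; ls
python3 - <<'E'
from bench import readout, grab_frame, r
import cv2
print(readout.get_obs(), r.grip_depth)
for n in ("scene","top","wrist"):
    f=grab_frame(n); cv2.imwrite(f"pics/{n}0.png",f["pixels"][:,:,::-1]); print(n,f["fx"],f["fy"],f["cx"],f["cy"],f["rvec"],f["tvec"])
E
```

```text
pics
{'clock': 0.0, 'joints': array([ 1.0169006 ,  0.47776909,  0.02233605,  1.55645701, -0.01153206,
        1.10928417, -0.08307413]), 'qvel': array([ 0.00038866, -0.00022292, -0.00112894, -0.00132464, -0.00045611,
       -0.0001267 , -0.00012538]), 'tau': array([-1.16843054e-03, -5.96455336e+01,  1.60766646e+00, -2.81191581e+01,
        1.24868233e-02,  9.49292618e-03, -2.50317373e-05]), 'tcp_pos': array([ 0.29078669, -0.60849986,  0.23034408]), 'orientation': array([-2.65684594e+00,  1.67490933e+00,  2.45928547e-03]), 'contact_force': array([-0.35663302, -0.54993152, -0.60291438]), 'moment': array([ 0.03077189,  0.02724249, -0.05000912]), 'grip_width': 0.08515039056434476} 0.0187
scene 584.7619601881486 584.7619601881486 303.07118264200034 245.94287059003972 [ 1.26308145  2.08676119 -1.08511093] [ 0.20614413 -0.18542514  1.3035788 ]
top 453.5130470965662 453.5130470965662 323.67313909136584 232.8379647280725 [ 2.14951421 -2.16941358  0.14384565] [0.01263042 0.48850126 0.87806658]
wrist 394.72871174779783 394.72871174779783 324.74737503683025 239.80370297058602 [-2.46322896  1.55272192  0.20953818] [-0.67422034 -0.03323892  0.37865929]
```

View pics/scene0.png

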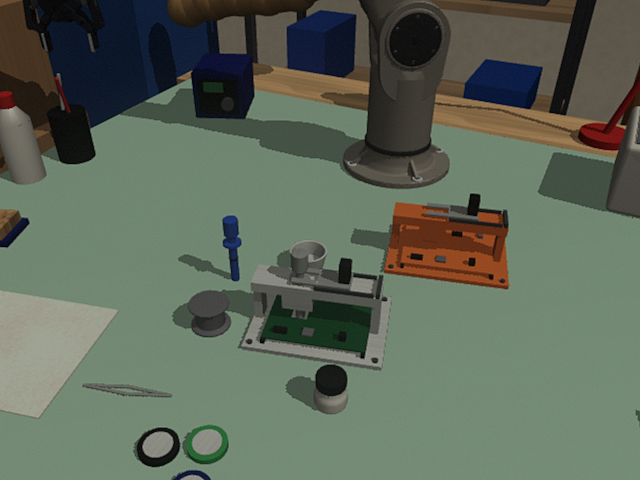

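View pics/top0.png

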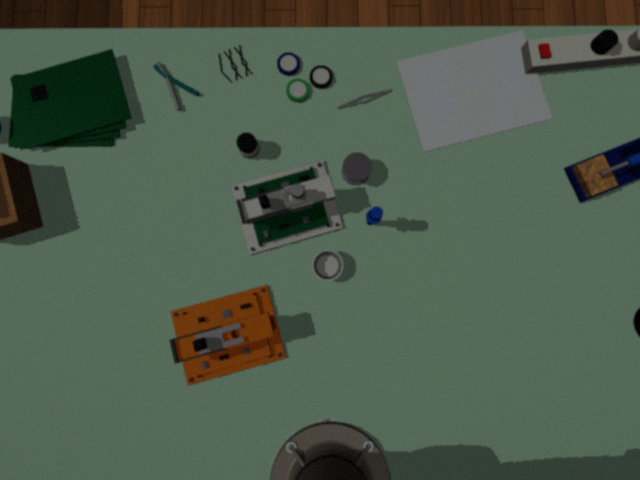

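View pics/wrist0.png

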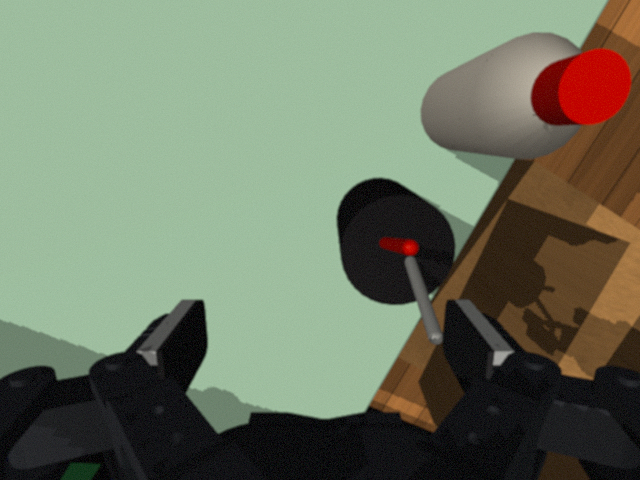

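The scene picture shows the aluminium jig around (315,310) with the pin knob near (299,262) and the black grip near (345,270). In the top picture the knob is near (297,192) and the grip near (264,201). I'll zoom in on both.

```bash
cat > h.py <<'E'
import numpy as np, cv2
from scipy.optimize import least_squares
def cam(f):
    R,_=cv2.Rodrigues(np.array(f["rvec"])); K=np.array([[f["fx"],0,f["cx"]],[0,f["fy"],f["cy"]],[0,0,1.]])
    return K,R,np.array(f["tvec"])
def proj(f,P):
    K,R,t=cam(f); return cv2.projectPoints(np.asarray(P,float).reshape(-1,3),np.array(f["rvec"],float),t.astype(float),K,None)[0].reshape(-1,2)
def onz(f,uv,z):
    K,R,t=cam(f); d=R.T@np.linalg.solve(K,[uv[0],uv[1],1]); c=-R.T@t; return c+d*(z-c[2])/d[2]
def crop(f,x0,y0,w,h,s,name):
    cv2.imwrite("pics/"+name,cv2.resize(f["pixels"][y0:y0+h,x0:x0+w,::-1],None,fx=s,fy=s,interpolation=cv2.INTER_CUBIC))
def jig(x,y,a,P):
    c,s=np.cos(a),np.sin(a); P=np.asarray(P,float).reshape(-1,3)
    return P@np.array([[c,s,0],[-s,c,0],[0,0,1]])+[x,y,0]
E
python3 - <<'E'
from h import *; from bench import grab_frame
f=grab_frame("top"); crop(f,220,140,160,120,5,"top1.png")
f=grab_frame("scene"); crop(f,230,230,170,140,4.5,"scene1.png")
E
```

```text
(no output)
```

View pics/top1.png

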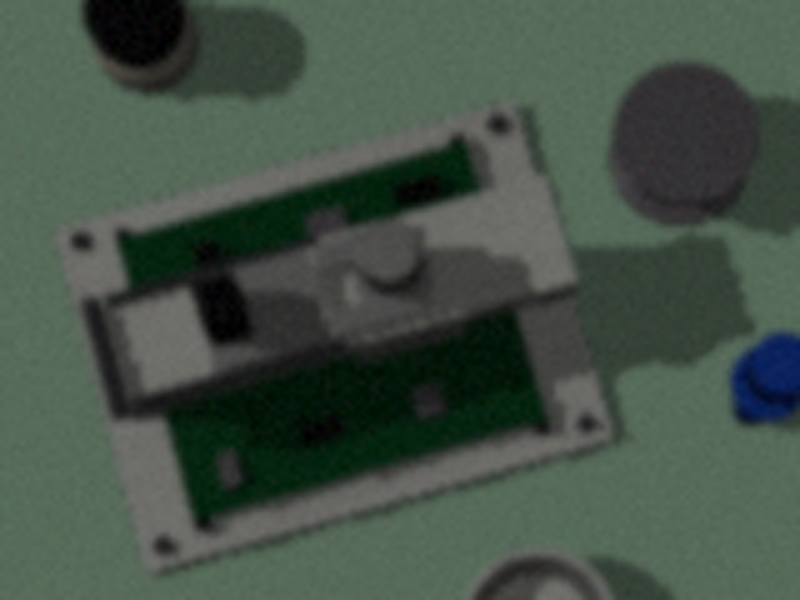

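View pics/scene1.png

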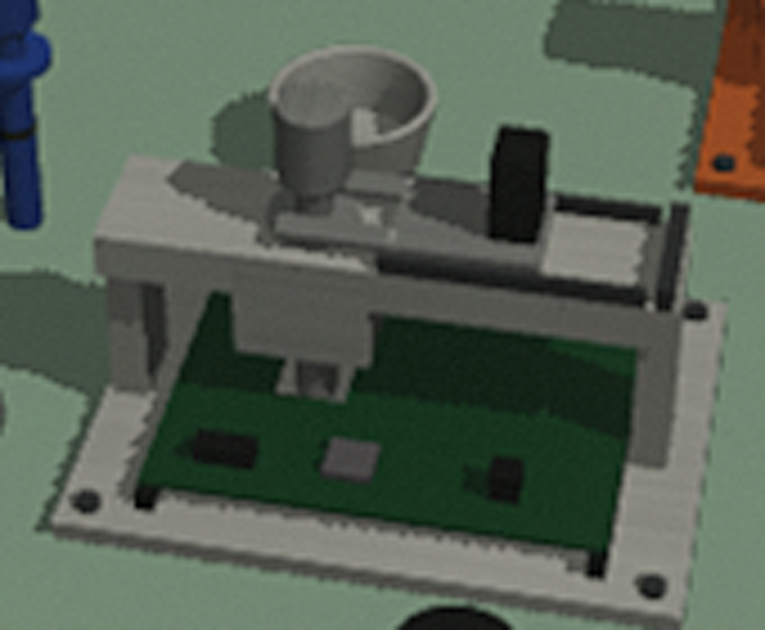

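```bash
cat > fit.py <<'E'
from h import *; from bench import grab_frame
T=[((75,130,8),(60,232)),((75,-70,8),(525,108)),((-75,-70,8),(613,435)),((-75,130,8),(150,570)),((22,-67,82),(548,180)),((-22,-67,82),(578,285)),((22,117,90),(85,302)),((-22,117,90),(118,415))]
S=[((75,-70,8),(50,520)),((75,130,8),(683,608)),((-75,130,8),(725,303)),((22,-67,82),(97,240)),((-22,-67,82),(130,157)),((22,118,82),(683,318))]
ft,fs=grab_frame("top"),grab_frame("scene")
def px(L,s,o): return np.array([(np.array(b)+.5)/s-.5+o for a,b in L])
pt,ps=px(T,5,[220,140]),px(S,4.5,[230,230])
At=np.array([a for a,b in T])/1e3; As=np.array([a for a,b in S])/1e3
def res(p): return np.r_[(proj(ft,jig(*p,At))-pt).ravel(),(proj(fs,jig(*p,As))-ps).ravel()]
for nm,fn in (("both",res),("top",lambda p:res(p)[:16]),("scene",lambda p:res(p)[16:])):
    o=least_squares(fn,[.58,.06,.2],loss="soft_l1"); print(nm,o.x,np.degrees(o.x[2]))
    if nm=="both": p=o.x; print(np.round(res(p).reshape(-1,2),1))
np.save("jig.npy",p)
# knob top centre and grip top
K=jig(*p,[[0,0,.128],[0,.060,.122],[0,.060,.112],[0,0,.116]]); print(K)
print("top px",(proj(ft,K)-[220,140])*5); print("scene px",(proj(fs,K)-[230,230])*4.5)
E
python3 fit.py
```

```text
both [0.55427012 0.05480288 0.27307447] 15.646014515424342
[[-0.8 -0. ]
 [-1.5 -1.1]
 [ 1.2  1.5]
 [-0.1  1.5]
 [ 0.3 -0.3]
 [ 0.8  0.3]
 [-0.6  0.6]
 [-1.2  0.1]
 [-0.1  0.6]
 [-0.1  2.5]
 [ 0.7  0.2]
 [-1.1 -0.4]
 [-0.  -0.3]
 [-1.1 -0.5]]
top [0.55466331 0.05419746 0.26827408] 15.370972650268119
scene [0.55367152 0.05484696 0.27844484] 15.953714100259859
[[0.55427012 0.05480288 0.128     ]
 [0.53808853 0.11257965 0.122     ]
 [0.53808853 0.11257965 0.112     ]
 [0.55427012 0.05480288 0.116     ]]
top px [[389.32049176 251.44481053]
 [231.17572678 299.99472114]
 [234.42028165 305.36967405]
 [390.95894669 258.60081504]]
scene px [[310.63183879 103.55876477]
 [502.83637547 142.68015654]
 [501.86120924 168.72023352]
 [311.10655046 134.82044217]]
```

```bash
cat > rel.py <<'E'
# rel.py: shift/turn in tool axes (measured pose) towards a target
from h import *; from bench import readout
from scipy.spatial.transform import Rotation as Ro
def goal(tcp,yaw):  # tool z down, tool x at yaw
    c,s=np.cos(yaw),np.sin(yaw); return np.array(tcp),Ro.from_matrix(np.array([[c,s,0],[s,-c,0],[0,0,-1]]))
def rel(tcp,yaw):
    o=readout.get_obs(); R0=Ro.from_rotvec(o["orientation"]); t,R=goal(tcp,yaw)
    sh=R0.inv().apply(t-o["tcp_pos"])*1e3; tu=np.degrees((R0.inv()*R).as_rotvec())
    return np.round(sh,1),np.round(tu,2)
E
python3 - <<'E'
from rel import *
o=readout.get_obs(); M=Ro.from_rotvec(o["orientation"]).as_matrix(); print(M.round(4), o["joints"].round(3))
p=np.load("jig.npy"); g=jig(*p,[0,.064,.097+.1])[0]
print(g)
for k in (0,np.pi): print(rel(g,p[2]+k))
E
```

```text
[[ 4.312e-01 -9.023e-01 -2.000e-04]
 [-9.023e-01 -4.312e-01  4.000e-04]
 [-4.000e-04  0.000e+00 -1.000e+00]] [ 1.017  0.477  0.022  1.556 -0.012  1.109 -0.083]
[0.53700975 0.11643144 0.197     ]
(array([-548.4, -534.7,   34.3]), array([-2.00e-02,  2.00e-02, -8.01e+01]))
(array([-548.4, -534.7,   34.3]), array([2.00e-02, 2.00e-02, 9.99e+01]))
```

```bash
python3 -m handwheel '0 0 -40 0 0 0 85; -43 -42 -40 0 0 -8 85; -86 -84 -40 0 0 -16 85; -129 -126 -40 0 0 -24 85; -172 -168 -40 0 0 -32 85; -215 -210 -40 0 0 -40 85; -258 -252 -40 0 0 -48 85; -301 -294 -40 0 0 -56 85; -344 -336 -40 0 0 -64 85; -387 -378 -40 0 0 -72 85; -430 -420 -40 0 0 -80 85; -473 -462 -40 0 0 -80 85' 25
python3 -m handwheel '-43 -40 0 0 0 0 85;-60 -85 10 0 0 0 85; -60 -85 10 0 0 0 85'
python3 - <<'E'
from rel import *; from bench import grab_frame
p=np.load("jig.npy"); o=readout.get_obs(); print(o["clock"],o["tcp_pos"],o["contact_force"],o["joints"])
print(rel(jig(*p,[0,.064,.097])[0],p[2]))
f=grab_frame("wrist"); cv2.imwrite("pics/w1.png",f["pixels"][:,:,::-1])
print(proj(f,jig(*p,[[0,.064,.122],[0,0,.128],[22,118,82],[-.022,.118,.082],[.022,-.067,.082],[-.022,-.067,.082]])))
E
```

```text
clock: 1.85
tcp_pos: [0.5044, 0.0185, 0.2717]
orientation: [3.112, 0.426, 0.002]
contact_force: [1.0, -0.9, 0.2]
grip_width: 0.085
clock: 2.22
tcp_pos: [0.4211, 0.0853, 0.2611]
orientation: [3.111, 0.434, -0.001]
contact_force: [0.5, -0.6, 0.1]
grip_width: 0.0851
2.225 [0.42113813 0.08528953 0.26106304] [ 0.50116783 -0.58228793  0.07059715] [ 0.28820101  0.07981632 -0.65506421  2.03487485  0.05673357  1.04488875
 -0.11676752]
(array([120.1,   1.7, 164. ]), array([0.03, 0.04, 0.23]))
[[487.80067741 228.58830176]
 [481.54331421 312.39919913]
 [243.78151094 572.838464  ]
 [447.64984119 150.564417  ]
 [478.50962928 357.56045096]
 [430.48988492 357.3692258 ]]
```

```bash
ls pics
```

```text
scene0.png
scene1.png
top0.png
top1.png
w1.png
wrist0.png
```

View pics/w1.png

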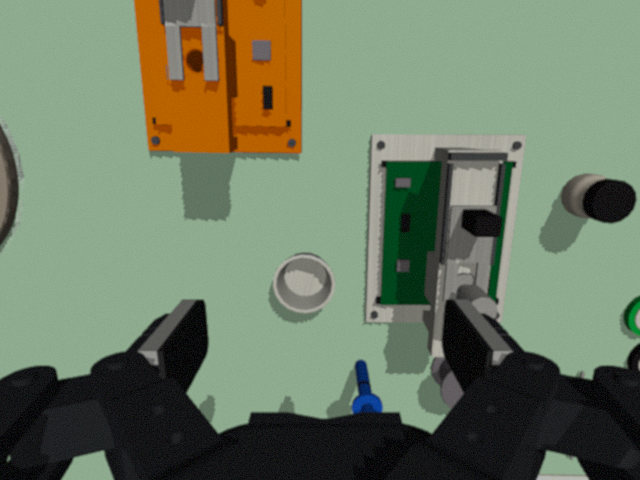

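I wrote the second call's rows in the pre-turn axes, so it went toward the robot. That did no harm. Now moving above the grip.

```bash
python3 -m handwheel '50 1 10 0 0 0.2 85; 100 2 30 0 0 0.2 85; 120 2 60 0 0 0.2 85; 120 2 60 0 0 0.2 85; 120 2 60 0 0 0.2 85'
cat > look.py <<'E'
from rel import *; from bench import grab_frame
import sys
p=np.load("jig.npy"); o=readout.get_obs(); print(o["clock"],o["tcp_pos"],o["contact_force"],o["joints"].round(2))
for q in (.060,.064,.1,0): print(q,rel(jig(*p,[0,q,.097])[0],p[2]))
f=grab_frame("wrist"); cv2.imwrite("pics/"+sys.argv[1]+".png",f["pixels"][:,:,::-1])
print(proj(f,jig(*p,[[0,.064,.122],[0,0,.128],[.022,.118,.082],[-.022,.118,.082],[.022,-.067,.082],[-.022,-.067,.082]])).round(1))
E
python3 look.py w2
```

```text
clock: 2.9
tcp_pos: [0.5396, 0.1123, 0.2018]
orientation: [3.113, 0.418, -0.0]
contact_force: [0.2, -0.5, -0.3]
grip_width: 0.0851
2.9 [0.53960202 0.11228914 0.20183468] [ 0.24505284 -0.49452421 -0.31927103] [ 0.18  0.37 -0.62  1.85  0.25  1.   -0.28]
0.06 (array([ -1.4,  -0.7, 104.8]), array([ 0.01,  0.  , -0.36]))
0.064 (array([ -1.4,  -4.7, 104.8]), array([ 0.01,  0.  , -0.36]))
0.1 (array([ -1.6, -40.7, 104.8]), array([ 0.01,  0.  , -0.36]))
0 (array([ -1. ,  59.3, 104.8]), array([ 0.01,  0.  , -0.36]))
[[321.  241.6]
 [321.8 345.3]
 [354.9 144.3]
 [286.7 144.8]
 [351.7 392.2]
 [294.4 392.5]]
```

View pics/w2.png

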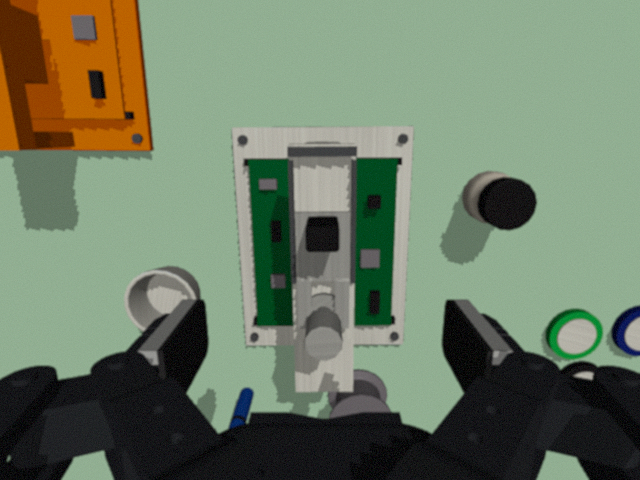

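Run:
```python
import cv2
a=cv2.imread("pics/w2.png")[115:405,220:420]; cv2.imwrite("pics/w2c.png",cv2.resize(a[:150],None,fx=4,fy=4,interpolation=cv2.INTER_CUBIC)); cv2.imwrite("pics/w2d.png",cv2.resize(a[150:],None,fx=4,fy=4,interpolation=cv2.INTER_CUBIC))
```

```text
(no output)
```

View pics/w2c.png

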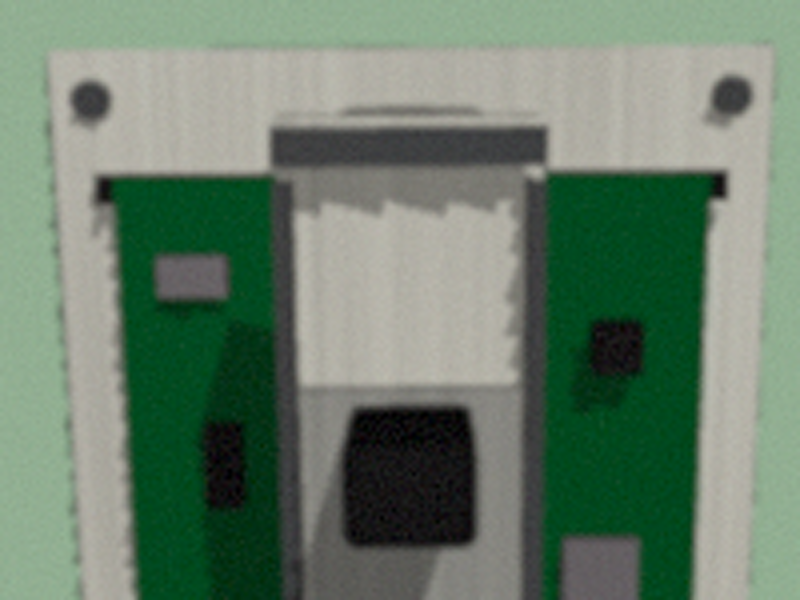

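View pics/w2d.png

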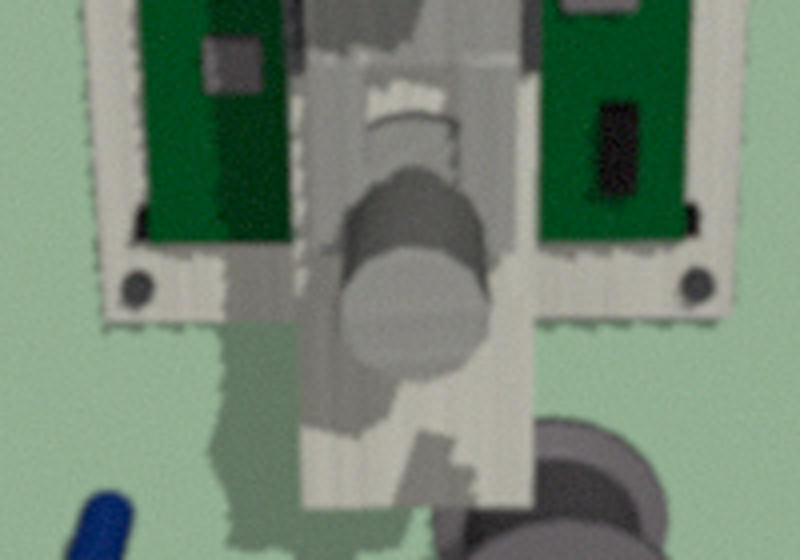

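```bash
cat > fit2.py <<'E'
from h import *; from bench import readout,grab_frame
C,D=[220,115],[220,265]
L=[((-22,117,90),(272,128),C),((22,117,90),(547,127),C),((-22,110,90),(274,166),C),((22,110,90),(546,164),C),
((-75,130,8),(48,52),C),((75,130,8),(772,45),C),((-75,-70,8),(104,322),D),((75,-70,8),(728,318),D),((-22,-67,82),(303,507),D),((22,-67,82),(533,506),D),((0,0,128),(416,314),D)]
f=grab_frame("wrist"); P=np.array([a for a,_,_ in L])/1e3; uv=np.array([(np.array(b)+.5)/4-.5+o for _,b,o in L])
p0=np.load("jig.npy")
fn=lambda p:(proj(f,jig(*p,P))-uv).ravel()
o=least_squares(fn,p0,loss="soft_l1"); print(o.x,p0); print(fn(o.x).reshape(-1,2).round(1))
np.save("jigw.npy",o.x)
g=onz(f,[322.1,238.1],.122); c,s=np.cos(o.x[2]),np.sin(o.x[2])
d=g[:2]-o.x[:2]; print("grip in jig",[c*d[0]+s*d[1],-s*d[0]+c*d[1]])
k=onz(f,uv[-1],.128);print("knob",k, "tcp",readout.get_obs()["tcp_pos"])
E
python3 fit2.py
```

```text
[0.5550986  0.05573352 0.27358321] [0.55427012 0.05480288 0.27307447]
[[-0.7 -0.8]
 [ 0.6 -1.1]
 [-0.9  1. ]
 [ 0.7  1.1]
 [-0.7 -0.8]
 [ 1.4 -0.3]
 [-0.2  0.3]
 [ 1.4  0.2]
 [ 0.1  0. ]
 [-0.2 -0.1]
 [-0.4  0.8]]
grip in jig [np.float64(-0.0001659563321172279), np.float64(0.06541609249021606)]
knob [0.55518374 0.05633978 0.128     ] tcp [0.53968421 0.11254111 0.20262603]
```

```bash
sed -i 's/jig.npy/jigw.npy/' look.py
python3 - <<'E'
from rel import *
p=np.load("jigw.npy"); print(rel(jig(*p,[0,.065,.097])[0],p[2]))
E
```

```text
(array([ -0.7,  -6.2, 105.6]), array([ 0.04, -0.1 , -0.37]))
```

```bash
python3 -m handwheel '-1 -6 20 0 0 -0.4 60; -1 -6 55 0 0 -0.4 60; -1 -6 85 0 0 -0.4 60; -1 -6 95 0 0 -0.4 60;-1 -6 95 0 0 -0.4 60'; python3 look.py w3
```

```text
clock: 3.62
tcp_pos: [0.5371, 0.1184, 0.107]
orientation: [3.112, 0.43, 0.001]
contact_force: [-0.1, 0.1, 0.7]
grip_width: 0.0604
3.625 [0.53714704 0.1183612  0.10701761] [-0.13392888  0.08737749  0.66879138] [ 0.12  0.49 -0.57  1.93  0.36  0.82 -0.37]
0.06 (array([ 0.4,  5.1, 10. ]), array([ 0.02, -0.03,  0.06]))
0.064 (array([ 0.4,  1.1, 10. ]), array([ 0.02, -0.03,  0.06]))
0.1 (array([  0.4, -34.9,  10. ]), array([ 0.02, -0.03,  0.06]))
0 (array([ 0.3, 65.1, 10. ]), array([ 0.02, -0.03,  0.06]))
[[323.5 328.3]
 [323.5 487.4]
 [376.5 165.3]
 [271.1 165.2]
 [364.5 513.2]
 [283.  513.1]]
```

View pics/w3.png

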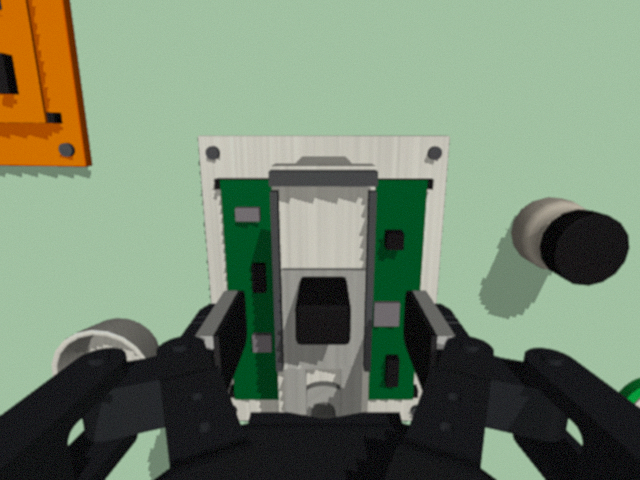

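The grip's top is at about (323,328), centred between the pads. I'll go down and close.

```bash
python3 -m handwheel '0 0 9 0 0 0 60; 0 0 9 0 0 0 40; 0 0 9 0 0 0 15; 0 0 9 0 0 0 15; 0 0 9 0 0 0 15; 0 0 9 0 0 0 15' 25; python3 look.py w4
```

```text
clock: 4.42
tcp_pos: [0.5365, 0.1183, 0.0976]
orientation: [3.111, 0.43, -0.001]
contact_force: [-3.4, -0.8, 6.2]
grip_width: 0.0193
4.425 [0.53648439 0.11833814 0.09762061] [-3.38227451 -0.77360258  6.18866711] [ 0.11  0.5  -0.57  1.94  0.37  0.8  -0.38]
0.06 (array([1. , 5.3, 0.6]), array([0.02, 0.05, 0.07]))
0.064 (array([1. , 1.3, 0.6]), array([0.02, 0.05, 0.07]))
0.1 (array([  1. , -34.7,   0.6]), array([0.02, 0.05, 0.07]))
0 (array([ 0.9, 65.3,  0.6]), array([0.02, 0.05, 0.07]))
[[325.3 342.3]
 [325.  510.4]
 [381.3 167.6]
 [269.7 167.4]
 [367.5 530.4]
 [282.4 530.2]]
```

View pics/w4.png

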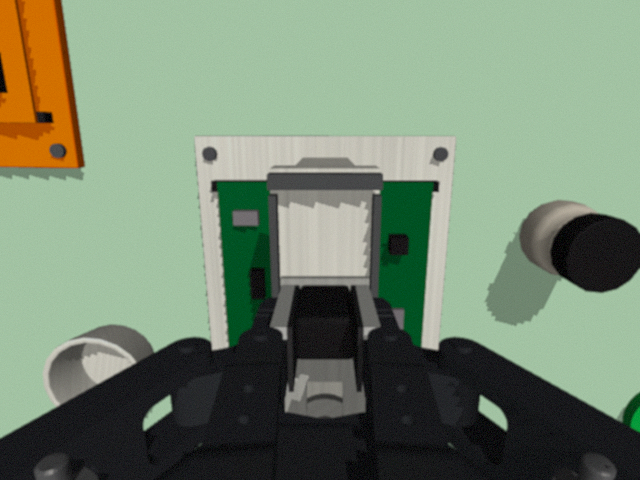

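```bash
python3 -m handwheel '0.5 0 0 0 0 0 15; 0.5 -6 0 0 0 0 15; 0.5 -13 0 0 0 0 15; 0.5 -20 0 0 0 0 15; 0.5 -26 0 0 0 0 15; 0.5 -31 0 0 0 0 15; 0.5 -33 0 0 0 0 15; 0.5 -33 0 0 0 0 15'; python3 look.py w5
```

```text
clock: 5.48
tcp_pos: [0.5277, 0.1497, 0.0976]
orientation: [3.111, 0.43, -0.003]
contact_force: [-4.5, -3.2, 6.9]
grip_width: 0.0191
5.475 [0.52768933 0.14972402 0.09758727] [-4.47591352 -3.18084887  6.8566839 ] [ 0.06  0.5  -0.57  1.94  0.37  0.8  -0.44]
0.06 (array([ 1. , 37.9,  0.6]), array([0.07, 0.11, 0.06]))
0.064 (array([ 1. , 33.9,  0.6]), array([0.07, 0.11, 0.06]))
0.1 (array([ 1. , -2.1,  0.6]), array([0.07, 0.11, 0.06]))
0 (array([ 0.9, 97.9,  0.7]), array([0.07, 0.11, 0.06]))
[[325.1 425. ]
 [324.9 577.5]
 [378.3 246.9]
 [272.5 246.8]
 [365.8 577. ]
 [284.1 576.7]]
```

View pics/w5.png

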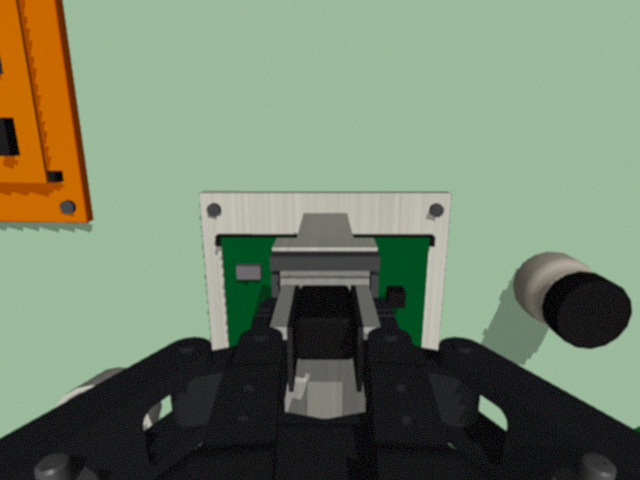

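The latch moved with the grip, and its plate is now close to the stop bar at row ~262. I'll creep until it touches.

```bash
for i in 1; do python3 -m handwheel '0 -1 0 0 0 0 15; 0 -2 0 0 0 0 15; 0 -2 0 0 0 0 15'; done; python3 -m handwheel '0 -1 0 0 0 0 15; 0 -2 0 0 0 0 15; 0 -2 0 0 0 0 15'; python3 look.py w6
```

```text
clock: 5.9
tcp_pos: [0.5273, 0.1513, 0.0976]
orientation: [3.11, 0.429, -0.003]
contact_force: [-4.1, -3.5, 7.4]
grip_width: 0.0192
clock: 6.28
tcp_pos: [0.5269, 0.1524, 0.0976]
orientation: [3.109, 0.428, -0.003]
contact_force: [-5.2, -5.7, 8.0]
grip_width: 0.0194
6.275 [0.52693248 0.15239496 0.09755831] [-5.16736996 -5.66880004  8.01997298] [ 0.05  0.5  -0.57  1.94  0.37  0.8  -0.45]
0.06 (array([ 1. , 40.7,  0.7]), array([0.15, 0.12, 0.01]))
0.064 (array([ 1. , 36.7,  0.7]), array([0.15, 0.12, 0.01]))
0.1 (array([1. , 0.7, 0.6]), array([0.15, 0.12, 0.01]))
0 (array([  1. , 100.7,   0.8]), array([0.15, 0.12, 0.01]))
[[325.1 431.6]
 [325.1 582.6]
 [378.  253.3]
 [272.6 253.2]
 [365.9 580.3]
 [284.5 580.1]]
```

Run:
```python
import cv2
cv2.imwrite("pics/w6c.png",cv2.resize(cv2.imread("pics/w6.png")[230:400,225:425],None,fx=3.5,fy=3.5,interpolation=cv2.INTER_CUBIC))
```

```text
(no output)
```

View pics/w6c.png

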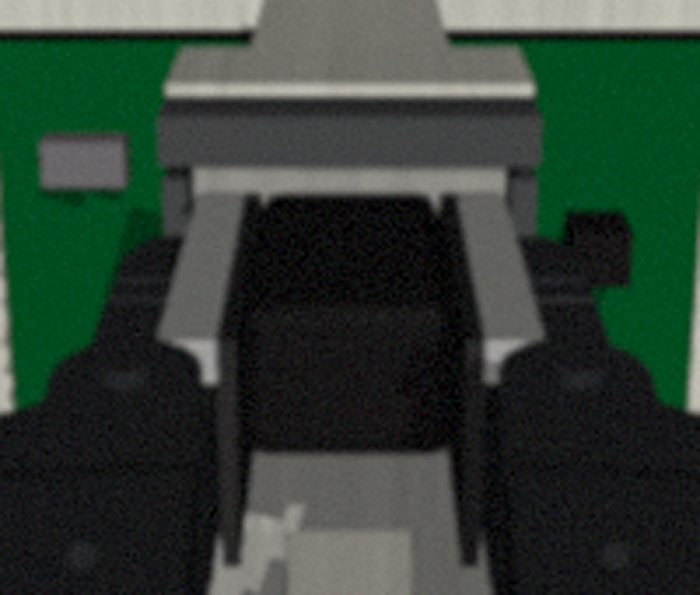

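```bash
python3 -m handwheel '0 -1 0 0 0 0 15; 0 -2 0 0 0 0 15; 0 -2 0 0 0 0 15'; python3 -m handwheel '0 -1 0 0 0 0 15; 0 -2 0 0 0 0 15; 0 -2 0 0 0 0 15; 0 -2 0 0 0 0 15'; python3 look.py w7;  python3 - <<'E'
import cv2
cv2.imwrite("pics/w7c.png",cv2.resize(cv2.imread("pics/w7.png")[230:400,225:425],None,fx=3.5,fy=3.5,interpolation=cv2.INTER_CUBIC))
E
```

```text
clock: 6.7
tcp_pos: [0.5269, 0.1525, 0.0975]
orientation: [3.107, 0.426, -0.003]
contact_force: [-2.8, -10.1, 8.9]
grip_width: 0.0195
clock: 7.2
tcp_pos: [0.5269, 0.1525, 0.0975]
orientation: [3.105, 0.423, -0.003]
contact_force: [-2.4, -13.5, 10.1]
grip_width: 0.0194
7.2 [0.5269213  0.15247986 0.09749951] [ -2.43964491 -13.49570748  10.07352428] [ 0.05  0.5  -0.57  1.94  0.38  0.81 -0.46]
0.06 (array([ 1.1, 40.8,  0.8]), array([ 0.41,  0.15, -0.14]))
0.064 (array([ 1.1, 36.8,  0.8]), array([ 0.41,  0.15, -0.14]))
0.1 (array([1. , 0.8, 0.5]), array([ 0.41,  0.15, -0.14]))
0 (array([  1.2, 100.8,   1.2]), array([ 0.41,  0.15, -0.14]))
[[325.4 431.8]
 [325.7 581.9]
 [378.  253.2]
 [272.5 253.4]
 [366.6 578.9]
 [285.5 578.8]]
```

View pics/w7c.png

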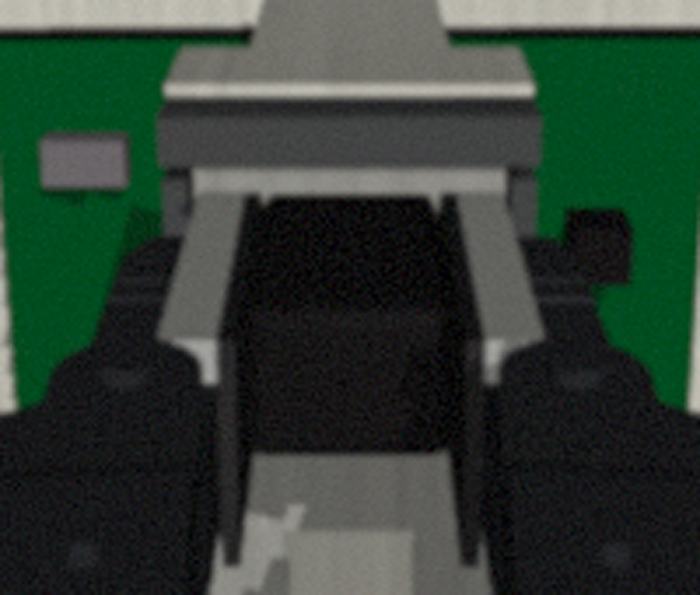

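The latch is at the stop: force rose to 13.5 N with no motion. I'll relax the push, release and rise.

```bash
python3 -m handwheel '0 2 0 0 0 0 15; 0 3.5 0 0 0 0 15; 0 3.5 0 0 0 0 60; 0 3.5 0 0 0 0 60; 0 3.5 0 0 0 0 60;0 3.5 -30 0 0 0 60; 0 3.5 -80 0 0 0 60; 0 40 -100 0 0 0 60; 0 90 -100 0 0 0 60; 0 90 -100 0 0 0 60; 0 90 -100 0 0 0 60'; python3 look.py w8
```

```text
clock: 8.62
tcp_pos: [0.5505, 0.072, 0.1971]
orientation: [-3.111, -0.43, 0.0]
contact_force: [0.0, 0.5, 0.1]
grip_width: 0.06
8.625 [0.55054829 0.0719765  0.19714612] [0.02796263 0.48603721 0.06573153] [ 0.24  0.38 -0.61  1.85  0.26  0.99 -0.2 ]
0.06 (array([ 1.000e-01, -4.310e+01,  1.002e+02]), array([-0.04,  0.01,  0.07]))
0.064 (array([ 1.000e-01, -4.710e+01,  1.002e+02]), array([-0.04,  0.01,  0.07]))
0.1 (array([ 1.000e-01, -8.310e+01,  1.002e+02]), array([-0.04,  0.01,  0.07]))
0 (array([ -0. ,  16.9, 100.1]), array([-0.04,  0.01,  0.07]))
[[323.4 168.8]
 [323.3 283.1]
 [359.9  72.9]
 [287.4  72.9]
 [353.8 346.3]
 [293.4 346.2]]
```

View pics/w8.png

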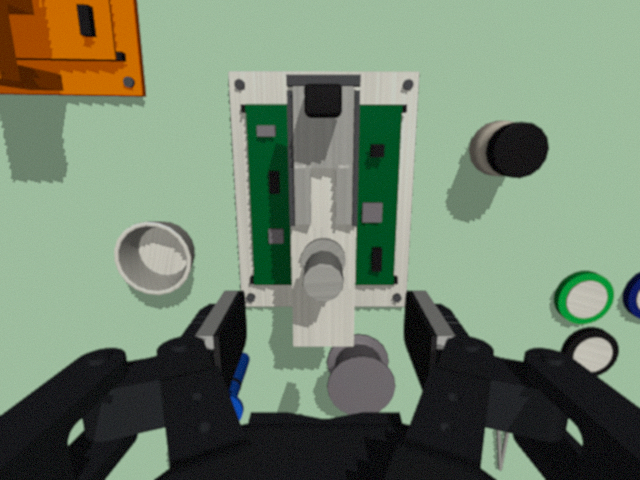

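The latch plate meets the stop bar, and the fork tips (row ~225) are clear of the pin flange. Next I'll go above the knob.

```bash
python3 -m handwheel '0 17 0 0 0 0 60; 0 17 20 0 0 0 60; 0 17 40 0 0 0 60; 0 17 40 0 0 0 60;0 17 40 0 0 0 60'; python3 look.py w9
python3 - <<'E'
import cv2
cv2.imwrite("pics/w9c.png",cv2.resize(cv2.imread("pics/w9.png")[220:370,225:425],None,fx=4,fy=4,interpolation=cv2.INTER_CUBIC))
E
```

```text
clock: 9.3
tcp_pos: [0.5559, 0.0552, 0.1579]
orientation: [-3.112, -0.431, -0.001]
contact_force: [0.4, 0.8, 0.1]
grip_width: 0.06
9.3 [0.55585855 0.05519732 0.15792191] [0.44149593 0.77483255 0.06580464] [ 0.25  0.43 -0.58  1.88  0.29  0.92 -0.2 ]
0.06 (array([ -0.5, -60.7,  60.9]), array([ 0.  , -0.04,  0.09]))
0.064 (array([ -0.5, -64.7,  60.9]), array([ 0.  , -0.04,  0.09]))
0.1 (array([  -0.5, -100.7,   60.9]), array([ 0.  , -0.04,  0.09]))
0 (array([-0.6, -0.7, 60.9]), array([ 0.  , -0.04,  0.09]))
[[321.8 135.6]
 [321.8 278.4]
 [366.4  23.2]
 [278.1  23. ]
 [357.8 353.6]
 [286.9 353.6]]
```

View pics/w9c.png

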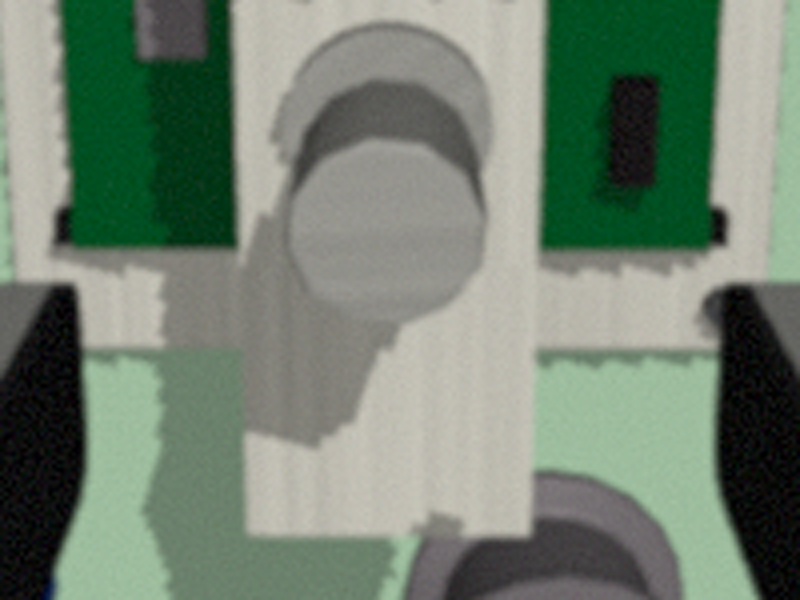

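Knob top centre is at about (321.6,277.1), within 1 px of prediction. The earlier latch grasp self-centred 1 mm toward −x, and the finger midline here agrees, so I shift x by −1.6 mm.

```bash
python3 -m handwheel '-1.6 -1 20 0 0 0 60; -1.6 -1 45 0 0 0 60; -1.6 -1 61 0 0 0 60; -1.6 -1 61 0 0 0 50; -1.6 -1 61 0 0 0 35; -1.6 -1 61 0 0 0 28; -1.6 -1 61 0 0 0 28' 25; python3 look.py w10
python3 - <<'E'
import cv2
cv2.imwrite("pics/w10c.png",cv2.resize(cv2.imread("pics/w10.png")[220:400,225:425],None,fx=3.3,fy=3.3,interpolation=cv2.INTER_CUBIC))
E
```

```text
clock: 10.22
tcp_pos: [0.554, 0.0557, 0.0969]
orientation: [3.112, 0.43, 0.002]
contact_force: [-0.0, -0.4, 0.4]
grip_width: 0.028
10.225 [0.55397212 0.05568632 0.0969314 ] [-0.01187516 -0.43304364  0.3977797 ] [ 0.21  0.51 -0.55  1.93  0.36  0.8  -0.25]
0.06 (array([  1.2, -59.7,  -0.1]), array([ 0.02, -0.06,  0.06]))
0.064 (array([  1.2, -63.7,  -0.1]), array([ 0.02, -0.06,  0.06]))
0.1 (array([  1.2, -99.7,  -0.1]), array([ 0.02, -0.06,  0.06]))
0 (array([ 1.1,  0.3, -0.1]), array([ 0.02, -0.06,  0.06]))
[[326.1 140.3]
 [325.8 350. ]
 [388.8 -20.8]
 [263.  -20.9]
 [371.9 425.1]
 [278.7 425.1]]
```

View pics/w10c.png

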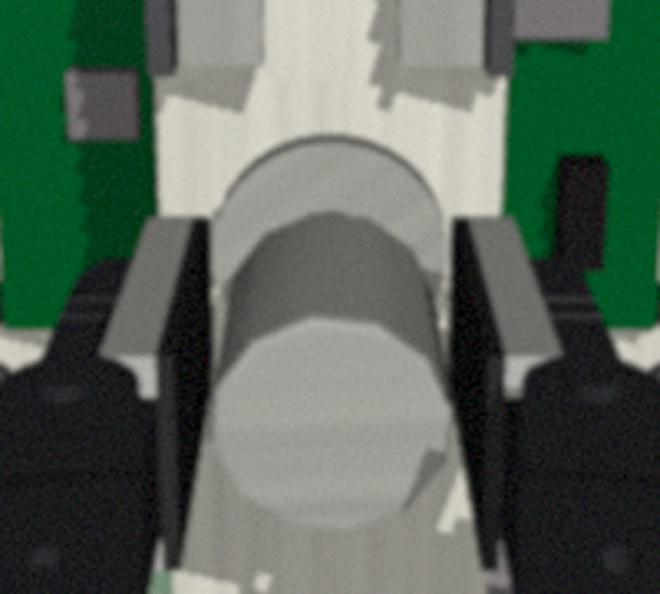

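The knob (crop columns 216–450) sits centred between the pads (211–452). Closing.

```bash
python3 -m handwheel '0 0 0 0 0 0 22; 0 0 0 0 0 0 18; 0 0 0 0 0 0 18; 0 0 0 0 0 0 18' 25
python3 - <<'E'
from bench import readout
o=readout.get_obs(); print(o["contact_force"],o["moment"],o["tcp_pos"])
E
```

```text
clock: 10.78
tcp_pos: [0.5539, 0.0557, 0.0967]
orientation: [3.112, 0.43, 0.001]
contact_force: [-1.0, -0.3, 5.8]
grip_width: 0.0233
[-0.99387226 -0.2696315   5.81045629] [-0.11093159  0.23239517 -0.03533037] [0.55385183 0.05566838 0.09669873]
```

```bash
python3 -m handwheel '0 0 0 0 0 0 18; 0 0 -2 0 0 0 18; 0 0 -4 0 0 0 18; 0 0 -6 0 0 0 18; 0 0 -6 0 0 0 18' 35; python3 -m handwheel '0 0 0 0 0 0 18'; python3 look.py w11
```

```text
clock: 11.4
tcp_pos: [0.5535, 0.0556, 0.1023]
orientation: [3.112, 0.43, -0.0]
contact_force: [0.4, 0.1, -1.7]
grip_width: 0.0225
clock: 11.52
tcp_pos: [0.5534, 0.0556, 0.1022]
orientation: [3.112, 0.43, -0.0]
contact_force: [-0.2, -0.0, -3.0]
grip_width: 0.0231
11.525 [0.55344206 0.05559862 0.10220607] [-0.1782392  -0.03025552 -2.96290779] [ 0.22  0.5  -0.55  1.92  0.35  0.81 -0.25]
0.06 (array([  1.7, -59.7,   5.2]), array([-0.  ,  0.01,  0.07]))
0.064 (array([  1.7, -63.7,   5.2]), array([-0.  ,  0.01,  0.07]))
0.1 (array([  1.7, -99.7,   5.2]), array([-0.  ,  0.01,  0.07]))
0 (array([1.6, 0.3, 5.2]), array([-0.  ,  0.01,  0.07]))
[[327.7 140.2]
 [327.3 341.6]
 [388.1 -15.1]
 [266.8 -15.2]
 [371.8 417.5]
 [281.  417.4]]
```

View pics/w11.png

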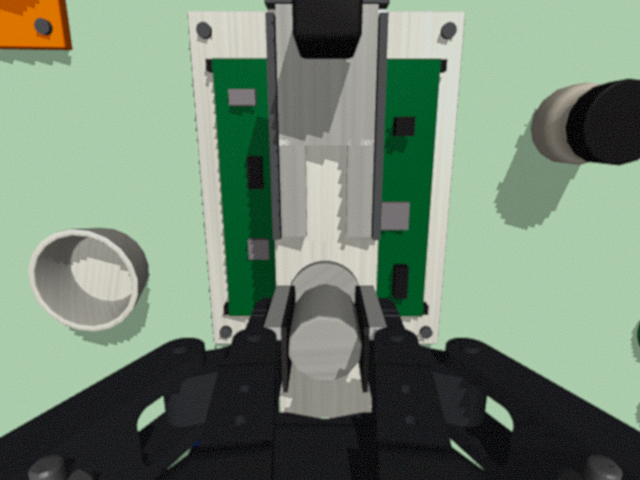

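Held weight is about 3 N with almost no sideways force, so the pin is free. Continuing straight up.

```bash
python3 -m handwheel '0.2 0 -3 0 0 0 18; 0.3 0 -6 0 0 0 18; 0.3 0 -9 0 0 0 18; 0.3 0 -12 0 0 0 18; 0.3 0 -15 0 0 0 18; 0.3 0 -15 0 0 0 18'; python3 -m handwheel '0 0 -3 0 0 0 18; 0 0 -6 0 0 0 18; 0 0 -9 0 0 0 18; 0 0 -12 0 0 0 18; 0 0 -14 0 0 0 18; 0 0 -14 0 0 0 18; 0 0 -14 0 0 0 18'; python3 look.py w12
python3 - <<'E'
from h import *; from bench import grab_frame,readout
print(readout.get_obs()["moment"])
f=grab_frame("scene"); crop(f,230,190,170,140,4.5,"scene2.png")
E
```

```text
clock: 12.32
tcp_pos: [0.5541, 0.0557, 0.1176]
orientation: [3.112, 0.43, 0.001]
contact_force: [1.6, 0.5, -1.9]
grip_width: 0.0228
clock: 13.2
tcp_pos: [0.5538, 0.0557, 0.1312]
orientation: [3.112, 0.43, -0.0]
contact_force: [-0.5, 0.4, -1.5]
grip_width: 0.0228
13.2 [0.55375048 0.05567905 0.13122028] [-0.53473363  0.42376557 -1.52131313] [ 0.24  0.46 -0.57  1.9   0.32  0.87 -0.22]
0.06 (array([  1.4, -59.7,  34.2]), array([0.  , 0.01, 0.07]))
0.064 (array([  1.4, -63.7,  34.2]), array([0.  , 0.01, 0.07]))
0.1 (array([  1.4, -99.7,  34.2]), array([0.  , 0.01, 0.07]))
0 (array([ 1.3,  0.3, 34.2]), array([0.  , 0.01, 0.07]))
[[326.2 138.9]
 [326.  304.6]
 [376.9   9.2]
 [275.5   9.1]
 [365.1 381.2]
 [286.  381.1]]
[-0.03945752 -0.01896358 -0.00327906]
```

View pics/scene2.png

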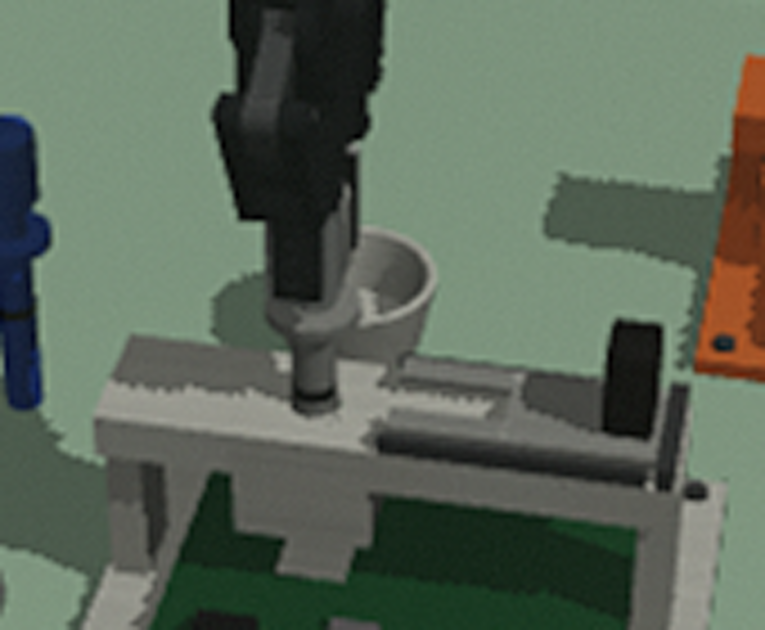

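View pics/w12.png

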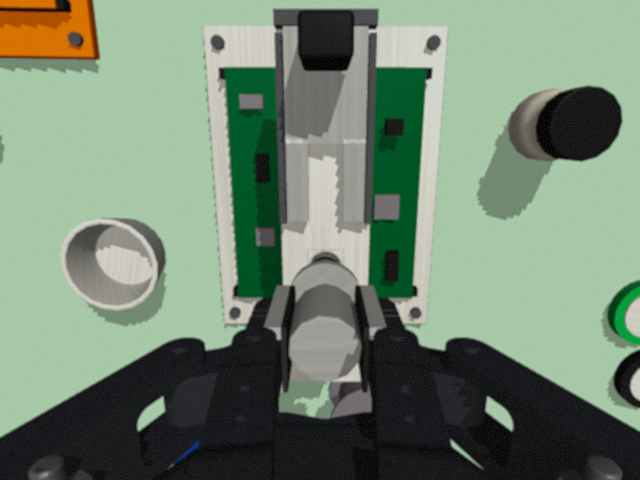

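The dark ring shows at crop (315,395), with a strip of bright shank beneath it. I'll measure it.

Run:
```python
from h import *; from bench import grab_frame
p=np.load("jig.npy"); f=grab_frame("scene"); crop(f,270,240,70,56,11,"scene3.png")
n=np.array([-f_ for f_ in [0]])
cam_=-cam(f)[1].T@cam(f)[2]; d=cam_[:2]-p[:2]; d/=np.linalg.norm(d)
P=lambda r,z:[p[0]+r*d[0],p[1]+r*d[1],z]
for h in (.030,.0345,.040):
  print(h,((proj(f,[P(.015,.082+h),P(.007,.082+h-.026),P(.007,.082+h-.030),P(.007,.082)])-[270,240]+.5)*11-.5).round(0).tolist())
```

```text
0.03 [[327.0, 322.0], [329.0, 444.0], [329.0, 468.0], [329.0, 468.0]]
0.0345 [[327.0, 293.0], [328.0, 416.0], [329.0, 441.0], [329.0, 468.0]]
0.04 [[326.0, 258.0], [328.0, 383.0], [328.0, 407.0], [329.0, 468.0]]
```

View pics/scene3.png

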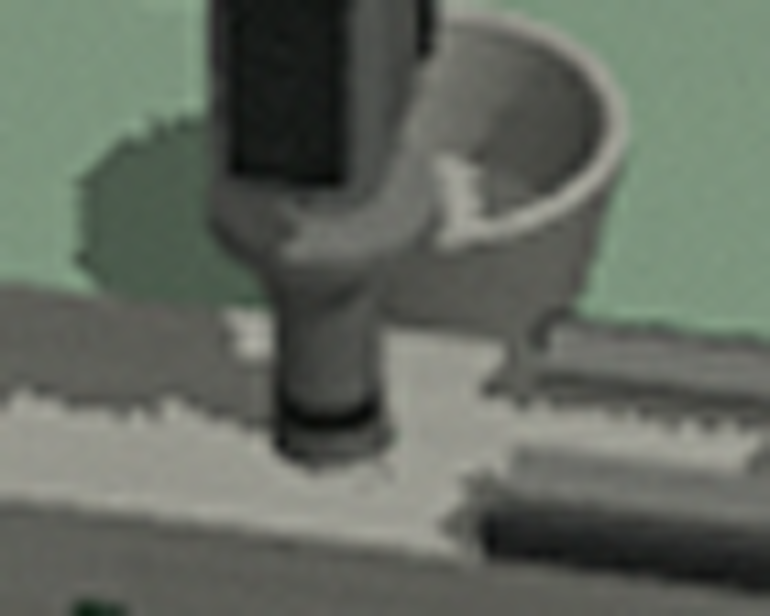

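Ring bottom at row ~428 and bush line at ~465 give about 36 mm drawn. The TCP rise says 34.5 mm, and both are inside 30–40 mm. I'll run a short hold check and hand in.

```bash
python3 -m handwheel '0 0 0 0 0 0 18; 0 0 0 0 0 0 18; 0 0 0 0 0 0 18; 0 0 0 0 0 0 18'
python3 - <<'E'
from bench import workorder
print(workorder.hand_in())
E
```

```text
clock: 13.85
tcp_pos: [0.5539, 0.0557, 0.1313]
orientation: [-3.112, -0.43, -0.0]
contact_force: [-0.6, 0.2, -2.0]
grip_width: 0.0228
the job is handed in; nothing more can be done
None
```

I slid the latch to its end stop, then drew the pin straight up. I handed in at about 13.9 s with the gripper still holding the pin.

- **Latch:** I pushed it by its grip until it stopped. Force rose to about 13.5 N with no further motion. After release, the picture shows the plate against the stop bar and the fork fingers clear of the pin.
- **Pin height:** The arm's rise gives about 34.5 mm drawn and the scene picture about 36 mm. The two disagree by 1.5 mm, but both lie within the 30–40 mm wanted. The picture shows the dark ring fully above the bush with bright shank below it.
- **Straight pull:** At the force readings between lift steps and at the final hold, sideways force was under 2 N and the pull was 1.5–3 N. At the end of the lift the moment was near zero and the tool was within 0.1° of vertical. The tool drifted sideways by about 0.4 mm early in the lift, and I corrected it.
- **Spool, jar and tin:** I did not touch them. I did not re-measure their positions; the later pictures show nothing out of place.
- **Slip:** One early travel move was written in the wrong axes and went toward the robot at a safe height. It touched nothing.

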